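# Load the clamping tray and hold its spring lever at the third click

## Task

Lay the two loose pale wooden blanks flat in the two empty outer grooves of the clamping tray, lengthwise beside the blank that already lies in the middle, so that the three make a neat row. Then press the red cross-bar of the tray's spring-return lever down past the first two clicks to the third (the green dot), but not on towards the end stop, so that the jaw clamps all three blanks against the back fence, and finish with the fingers still holding the lever down there. Leave the mottled tin, the cork block and the tape roll where they are.

Things in the scene. Friction and masses are not known exactly. Their poses are not given: they have to be found in the camera images.
- clamp_tray: Clamping tray fixed to the bench, 240 x 360 mm. Origin on the bench top under the middle groove; x points away from the robot along the grooves, y left, z up. Three grooves along x, floors at z = 8 mm, centre lines at y = 70, 0, -70 mm, 42 mm wide between darker strips 5 mm higher. Wooden back fence: face at x = 70, top at z = 38 mm. Right end: grey lever stand, y = -178 to -225, 125 mm high.
- groove_left (a point): Point on the floor of the empty left groove (tray x = 14, y = 70, z = 8 mm), best centre for a laid blank: there 10 mm are free at each end of it, to the fence and to the raised pad. Axes as the tray's.
- groove_right (a point): The same in the empty right groove (tray x = 14, y = -70, z = 8 mm).
- pad_face (a point): Middle of the face of the black rubber pad on the sprung jaw that closes the grooves in front (205 mm long, z = 15 to 32 mm). Lever up: tray x = -42 mm. The lever drives it to the fence, 60 mm per rad; it pushes the blanks home, meets all three at about lever 0.33, then only its springs give (about 4 N at the third click). A clamped blank's centre is at tray x = 24 mm.
- press_lever (a joint): Lever angle, rad: 0 = up (arm to the robot, 0.30 above level), grows as pressed down. Clicks at 0.16, 0.32 (white dots) and 0.48 (green dot; red pointer on the arm shows which), felt as 1 to 2 N dips; end stop 0.64. No click holds: let go, it springs back to 0. Push at the bar 5 N at the top, 10 N at the third click. Pivot along tray y at x = 40, y = -200, z = 100 mm.
- lever_bar: Red round cross-bar at the lever's end, 24 mm thick, 60 mm long along the tray's y; press it from above. Origin at its centre, 150 mm from the pivot. Centre in the tray's frame: x = -103, y = -200, z = 144 mm with the lever up; z = 121 at the first click, 97 at the second; x = -108, z = 73 at the third; z = 50 at the end stop.
- blank_a: Loose pale sawn wooden blank, 30 x 92 x 20 mm (its x, y, z), 34 g, lying flat on the bench to the left of the tray; origin at the centre of its underside. Its long axis is y. May go in either outer groove, either way round.
- blank_b: Second loose pale blank, same in all respects as blank_a.
- blank_mid: Third pale blank, same size and axes, already lying lengthwise in the tray's middle groove, not yet pushed to the fence.
- mottled_tin: Closed grey-black mottled tin, 77 mm across, 95 mm high, standing to the right of the tray; origin under its centre. Bystander.
- cork_block: Cork sanding block, 62 x 106 x 34 mm, lying in front of the tray; origin under its centre. Bystander.
- tape_roll: Cream-coloured roll of tape lying flat, 96 mm across, 24 mm high, behind the tray to the left; origin under its centre. Bystander.
There are look-alikes about, which are no part of the job. Leave any orange or pink look-alike of the blank_b alone.

How it is judged:
By the outcome, as a careful person would: the job done as asked, in the order asked, and still so for the second after the job is handed in, while the arm keeps its last pose, push and grip.
It also fails if it takes over 64 s, if anything falls off the work surface, if the arm or the gripper's body presses on something with over 40 N, if the wrist force passes 120 N, or if a joint passes its speed limit or range.

## Robot

A 6-joint arm with a two-finger parallel gripper is mounted at the origin on a cart in front of the work surface, level with it; the furniture and walls round the work are solid. World frame = base frame: x ahead of the robot, y to its left, z up, the work surface at z = 0. Lengths are in mm, angles in rad, forces in N, time in s.
With the tool pointing down it reaches from about 275 to 750 mm from the base axis. Payload 10.2 kg.
Tool frame: the origin (TCP) lies midway between the tips of the shut fingers; the grasp point (between the pads) lies 19 mm behind it (ctrl.grip_depth is the distance from the TCP to the grasp point, in mm); z points along the fingers, y is the line along which they close (so a half turn about z gives the same grasp; the last joint's range is limited). The gripper opens to 85 mm and grips with 20 to 120 N. Pads are 22 mm wide; open, the fingers measure 114 mm over their backs; the gripper's body (76 mm by 85 mm) begins 54 mm behind the grasp point. The pads swing forward as they close: fully open they stand 13 mm farther back than shut.
Start: joints at [-1.441, 0.313, 1.498, -0, 1.331, -0.223], TCP at [181.389, -492.676, 231.294] pointing down, gripper open.
Joint ranges: [-2.94, 2.94], [-0.97, 2.17], [0.19, 2.56], [-1.23, 4.37], [0.02, 3.11], [-2.88, 2.88]. Speed limits (rad/s): [2.39, 2.39, 3.01, 3.14, 3.14, 3.14].

## Interface

Orientations are given as [roll, pitch, yaw] about the fixed x, y, z axes, in that order (R = Rz(yaw) Ry(pitch) Rx(roll)).
In Python, from rig import ctrl, imaging, workorder gives the robot as it stands.
- The arm moves only by the tool step_arm, never from a script. Its argument "motion" is a list of rows, each an object of numbers: "jaw": the finger opening in mm, from 0 to 85.4; "dx", "dy", "dz": the shift along the tool's x, y, z in mm; "ax", "ay", "az": the turn, a rotation vector about the tool's x, y, z in rad. A call has 1 to 12 rows; each row shifts and turns the commanded pose from where the row before left it, along the tool's axes as they then stand; what a row does not reach is not made up. A row lasts 1/10 s, in which the tool goes at most 50 mm and 8.59 degrees, less where a joint would pass 70% of its speed; a pose out of reach is approached as far as the arm can. A call is refused whole if a number of a shift passes 50 or a number of a turn 0.15, either way. A call with a gripper value outside its range is refused whole. The fingers move at their own pace and stop on an object; the grip force is fixed at half the most. Time passes only in rows, so rows that do not move let the fingers close. It gives the time, the measured TCP pose, the force, the opening and the grip force at its end, in the units of the state.
- ctrl.state(): the state, without advancing time (a new reading comes with each control period).
- imaging.grab_frame(name): name is "scene" or "top" or "wrist"; returns (picture, depth): 400x640x3 uint8, red, green, blue; 400x640 float32, mm along the optical axis (not along the pixel's ray), 0 where there is no reading.
- imaging.get_calibration(name): a dict with "fx", "fy", "cx", "cy" (pixels), "R" (3x3) and "t" (3): a world point X has camera coordinates R X + t; the wrist camera has in their place "tool_from_camera" (4x4, takes a point from camera to tool coordinates, whose origin is the TCP and whose axes are the flange's). Camera axes: x right, y down, z forward; pixel columns grow to the right and rows downward; lengths in mm; the calibration is good to about 2 mm. The wrist camera is an equidistant fisheye: a pixel r from the principal point sees the ray r / f radians off the axis. A picture is of the moment at which its call begins: read the wrist's pose just before it. get_calibration takes no time and is no camera call.
- workorder.job_done(): hands the job in; it is judged then, once.
The state is a dict: "clock": time; "joints": joint angles; "joint_vel": joint speeds; "effort": joint torques, N m; "tool_pos": TCP position; "eef_rot": TCP orientation; "wrist_force": force on the tool from outside, world axes, zero at the start; "wrist_torque": the same for the moment, N m; "width": finger opening in mm; "grasp_force": force on a finger pad.
Only numpy, scipy, OpenCV 4.12 (cv2) and the standard library are available. Lean on these libraries where they do the work, as an engineer would, in place of code of your own. Each camera call takes 0.05 s, during which the arm holds its last target. There are 200 camera calls.

## Working session

There is one attempt and no reset: what is moved stays moved. The work goes in short steps, Python scripts to look and compute and a tool call to move; the robot and the scene stay as the last step left them, time stands still between calls to the robot, and variables do not carry over. Pictures are saved under pics/ and viewed, at most 11 in all, crops included, and the job is handed in when it is done.

Besides the shell and the picture viewer there is one more tool, called after ">>>" in YAML: its name, and indented under it one key for each argument. step_arm: Moves the arm, as the interface text tells. Its arguments: {"type":"object","properties":{"motion":{"type":"array","items":{"type":"object","properties":{"jaw":{"type":"number"},"dx":{"type":"number"},"dy":{"type":"number"},"dz":{"type":"number"},"ax":{"type":"number"},"ay":{"type":"number"},"az":{"type":"number"}}}}},"required":["motion"]}

```bash
mkdir -p pics; ls
python3 - <<'E'
from rig import ctrl, imaging
import cv2,numpy as np
s=ctrl.state();print({k:np.round(v,3).tolist() for k,v in s.items()})
for n in("scene","top"):
    p,d=imaging.grab_frame(n);cv2.imwrite(f"pics/{n}0.png",p[:,:,::-1]);np.savez(f"{n}0.npz",p=p,d=d)
    print(n,imaging.get_calibration(n))
print(imaging.get_calibration("wrist"))
E
```

```text
pics
{'clock': 0.0, 'joints': [-1.441, 0.313, 1.498, 0.0, 1.331, -0.223], 'joint_vel': [-0.0, -0.0, 0.001, 0.0, 0.001, -0.001], 'effort': [-0.002, -41.228, -25.975, -0.0, 0.004, -0.0], 'tool_pos': [181.348, -492.394, 230.707], 'eef_rot': [-3.14, -0.0, 0.353], 'wrist_force': [-0.226, 0.384, -0.198], 'wrist_torque': [0.009, -0.029, -0.008], 'grasp_force': 0.0, 'width': 85.882}
scene {'fx': 390.8831212883089, 'fy': 390.8831212883089, 'cx': 327.0555663044047, 'cy': 200.79833236923375, 'R': array([[-0.86491741, -0.50182932,  0.00923047],
       [-0.2976971 ,  0.49810964, -0.81440974],
       [ 0.4040969 , -0.70714505, -0.58021683]]), 't': array([ 492.69471563,  221.19896313, 1157.73597857])}
top {'fx': 432.7930508434427, 'fy': 432.7930508434427, 'cx': 321.71174791130574, 'cy': 201.22274722415222, 'R': array([[-0.0072352 , -0.99993713, -0.00856643],
       [-0.99595619,  0.00797302, -0.08948571],
       [ 0.08954838,  0.00788434, -0.99595127]]), 't': array([  47.21744462,  572.38226601, 1649.62647489])}
{'fx': 309.70691628693146, 'fy': 309.70691628693146, 'cx': 317.66498260934276, 'cy': 201.13759909773586, 'tool_from_camera': array([[ 2.95821571e-04, -9.49087918e-01, -3.15011168e-01,
         8.05684631e+01],
       [ 9.99999877e-01,  4.06541823e-04, -2.85775260e-04,
         7.94001861e-01],
       [ 3.99291061e-04, -3.15011045e-01,  9.49087921e-01,
        -1.41989370e+02],
       [ 0.00000000e+00,  0.00000000e+00,  0.00000000e+00,
         1.00000000e+00]])}
```

View pics/top0.png

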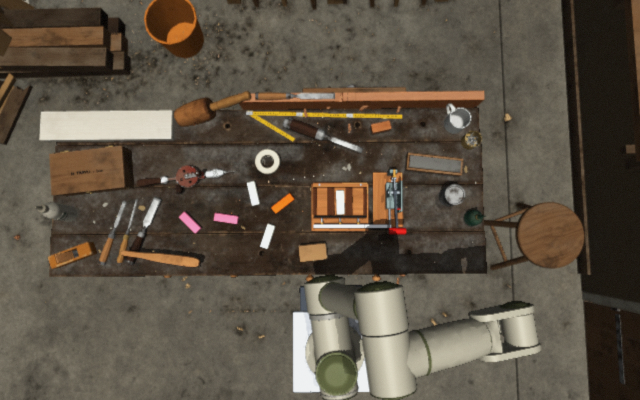

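View pics/scene0.png

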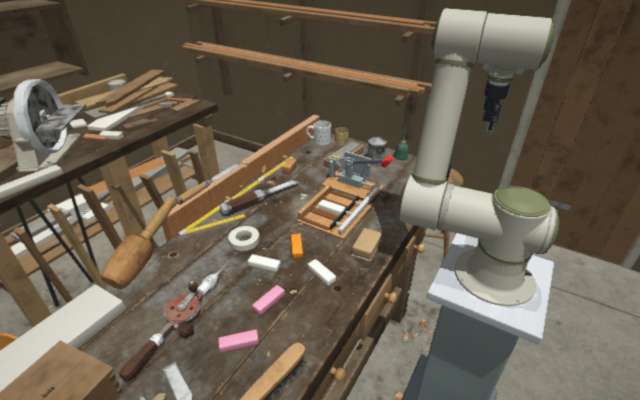

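Candidates in the top view: white pieces at (253,193) and (267,236) match the loose pale blanks. The one at (340,202) is blank_mid in the tray. Look-alikes are orange (282,203) and pink (190,222) and (226,218), and there is a long off-white plank far left at (105,125). I choose the two white pieces. In the scene view they are at (264,263) and (321,271).

```bash
cat > h.py <<'E'
import numpy as np,cv2
from rig import ctrl,imaging
from scipy.spatial.transform import Rotation as Ro
def rays(n,uv,st=None):
    c=imaging.get_calibration(n);uv=np.atleast_2d(np.float64(uv))
    q=(uv-[c['cx'],c['cy']])/c['fx']
    if n!='wrist':
        d=np.c_[q,np.ones(len(q))]@c['R'];return -c['R'].T@c['t'],d
    r=np.linalg.norm(q,axis=1,keepdims=True);d=np.c_[q*np.sinc(r/np.pi),np.cos(r)]
    T=c['tool_from_camera'];R=Ro.from_euler('xyz',st['eef_rot']).as_matrix()
    return R@T[:3,3]+st['tool_pos'],d@T[:3,:3].T@R.T
def onz(n,uv,z,st=None):
    o,d=rays(n,uv,st);return o+d*((z-o[2])/d[:,2:])
def tri(a,b):
    (o,d),(p,e)=a,b;d=d[0]/np.linalg.norm(d);e=e[0]/np.linalg.norm(e)
    s=np.linalg.lstsq(np.c_[d,-e],p-o,rcond=None)[0]
    x,y=o+d*s[0],p+e*s[1];return (x+y)/2,np.linalg.norm(x-y)
def white(p,box,thr=150,sat=60):
    x0,y0,x1,y1=box;h=cv2.cvtColor(p,cv2.COLOR_RGB2HSV)
    m=((h[...,2]>thr)&(h[...,1]<sat)).astype(np.uint8);k=np.zeros_like(m);k[y0:y1,x0:x1]=m[y0:y1,x0:x1]
    n,l,s,c=cv2.connectedComponentsWithStats(k);i=1+np.argmax(s[1:,4]);return (l==i)
def rect(xy):
    (c,(w,h),a)=cv2.minAreaRect(np.float32(xy));
    if w<h:w,h,a=h,w,a+90
    return np.round([*c,w,h,(a+90)%180-90],1)
E
python3 - <<'E'
from h import *
T=np.load('top0.npz');S=np.load('scene0.npz')
for nm,bt,bs in[('A',(240,175,265,212),(240,245,290,280)),('B',(255,218,280,255),(300,250,345,295)),('mid',(330,185,350,218),(315,195,350,220))]:
    m=white(T['p'],bt);v,u=np.nonzero(m);ct=[u.mean(),v.mean()]
    m2=white(S['p'],bs,190);v2,u2=np.nonzero(m2);cs=[u2.mean(),v2.mean()]
    print(nm,len(u),len(u2),ct,cs,'tri',tri(rays('top',[ct]),rays('scene',[cs])),'rect@20',rect(onz('top',np.c_[u,v],20)[:,:2]))
    o,d=rays('top',np.c_[u,v]);print(' depthz',np.median((o+d*T['d'][v,u][:,None])[:,2]))
# scene+top crop
a=cv2.resize(T['p'][150:260,230:430],None,fx=4,fy=4,interpolation=cv2.INTER_CUBIC)
cv2.imwrite('pics/crop1.png',a[:,:,::-1])
E
```

```text
A 192 248 [np.float64(252.58333333333334), np.float64(192.86458333333334)] [np.float64(263.83870967741933), np.float64(260.93145161290323)] tri (array([608.06590902, 312.13716875,  18.93412923]), np.float64(0.3849504220399562)) rect@20 [608.2 312.1  93.5  31.1  14.3]
 depthz 19.750511018883458
B 194 255 [np.float64(266.9845360824742), np.float64(235.97938144329896)] [np.float64(321.65098039215684), np.float64(270.1411764705882)] tri (array([440.09318756, 255.44417901,  17.6417773 ]), np.float64(0.29892487329826295)) rect@20 [440.4 255.7  92.3  30.7 -18.4]
 depthz 19.91344866418308
mid 203 157 [np.float64(339.8472906403941), np.float64(202.16256157635468)] [np.float64(331.5031847133758), np.float64(205.45222929936307)] tri (array([568.04021738, -27.44057224,  26.89782166]), np.float64(0.8492203408468003)) rect@20 [569.8 -28.1  93.6  31.   -0.6]
 depthz 27.87158433206241
```

View pics/crop1.png

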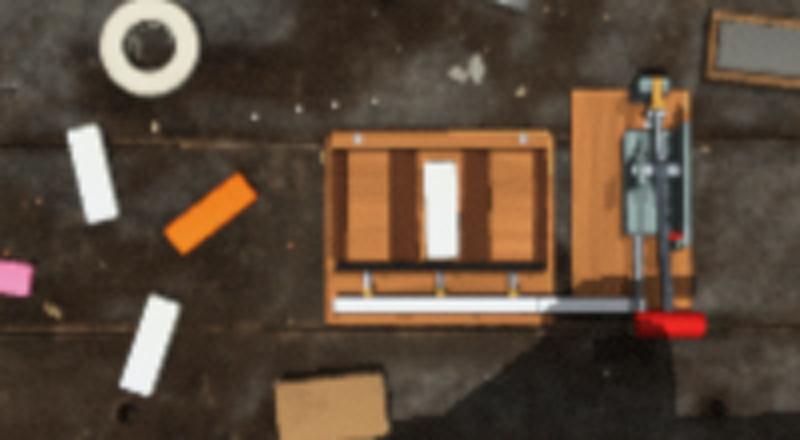

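Run:
```python
from h import *
T=np.load('top0.npz');p=T['p'].astype(float)
# groove/strip edges: strip tops z=13, transitions along row averages
for rows in[(189,195),(195,201),(206,212)]:
    r=p[rows[0]:rows[1],310:372,0].mean(0);g=np.diff(r);vm=np.mean(rows)-.5
    out=[]
    for i in range(1,len(g)-1):
        if abs(g[i])>18 and abs(g[i])>=abs(g[i-1]) and abs(g[i])>abs(g[i+1]):
            w=np.abs(g[i-1:i+2]);u=310+i+.5+(w[2]-w[0])/w.sum()
            out.append((round(u,1),round(g[i]),np.round(onz('top',[u,vm],13)[0,:2],1).tolist()))
    print(vm,out)
for cols in[(318,326),(352,366)]:
    r=p[175:235,cols[0]:cols[1],0].mean(1);g=np.diff(r);um=np.mean(cols)-.5
    print(um,[(175+i,round(g[i]),np.round(onz('top',[um,175+i+.5],38)[0,:2],1).tolist(),np.round(onz('top',[um,175+i+.5],8)[0,:2],1).tolist()) for i in range(len(g)) if abs(g[i])>15])
h=cv2.cvtColor(T['p'],cv2.COLOR_RGB2HSV);m=((h[...,0]<6)|(h[...,0]>174))&(h[...,1]>200)&(h[...,2]>120);m[:220]=0;m[245:]=0;m[:,:380]=0;m[:,415:]=0
v,u=np.nonzero(m);print('bar',rect(onz('top',np.c_[u,v],150)[:,:2]))
S=np.load('scene0.npz');h=cv2.cvtColor(S['p'],cv2.COLOR_RGB2HSV);m=((h[...,0]<6)|(h[...,0]>174))&(h[...,1]>200)&(h[...,2]>100);m[:145]=0;m[175:]=0;m[:,:370]=0;m[:,400:]=0
v2,u2=np.nonzero(m);print(tri(rays('top',[u.mean(),v.mean()]),rays('scene',[u2.mean(),v2.mean()])))
```

```text
191.5 [(np.float64(312.5), -28, [612.3, 78.5]), (np.float64(316.7), 80, [612.2, 62.4]), (np.float64(326.7), -58, [611.9, 23.2]), (np.float64(333.9), 40, [611.7, -4.9]), (np.float64(335.1), 45, [611.6, -9.6]), (np.float64(344.8), -45, [611.3, -47.5]), (np.float64(351.9), 42, [611.1, -75.4]), (np.float64(362.8), -56, [610.7, -117.9]), (np.float64(366.8), 73, [610.6, -133.2])]
197.5 [(np.float64(312.6), -29, [588.8, 78.5]), (np.float64(316.7), 81, [588.6, 62.6]), (np.float64(326.7), -60, [588.3, 23.3]), (np.float64(333.8), 36, [588.1, -4.5]), (np.float64(335.4), 59, [588.0, -10.7]), (np.float64(344.6), -56, [587.8, -46.4]), (np.float64(352.6), 63, [587.5, -77.7]), (np.float64(362.9), -42, [587.2, -118.0]), (np.float64(366.8), 66, [587.1, -132.8])]
208.5 [(np.float64(312.5), -32, [545.7, 79.0]), (np.float64(316.4), 67, [545.6, 63.8]), (np.float64(326.8), -63, [545.3, 23.4]), (np.float64(334.5), 62, [545.0, -6.7]), (np.float64(336.2), 29, [545.0, -13.3]), (np.float64(343.9), -62, [544.7, -43.4]), (np.float64(352.3), 52, [544.5, -75.8]), (np.float64(362.8), -66, [544.2, -116.7]), (np.float
[... 1267 characters left out ...]
.1]), (215, -48, [515.6, -97.7], [517.3, -100.0]), (216, 22, [511.8, -97.7], [513.4, -100.0]), (217, 62, [508.0, -97.6], [509.5, -99.9]), (218, 45, [504.1, -97.5], [505.6, -99.8]), (222, -40, [488.8, -97.3], [490.0, -99.6]), (223, 47, [485.0, -97.3], [486.1, -99.6]), (224, 63, [481.2, -97.2], [482.2, -99.5]), (226, -17, [473.6, -97.1], [474.5, -99.4]), (227, -64, [469.7, -97.0], [470.6, -99.3]), (228, 29, [465.9, -97.0], [466.7, -99.3]), (229, -18, [462.1, -96.9], [462.8, -99.2]), (230, -82, [458.3, -96.9], [459.0, -99.1]), (231, -34, [454.5, -96.8], [455.1, -99.1])]
bar [ 454.9 -225.2   56.8   17.7   89.6]
(array([ 457.82003686, -231.58041122,  135.83273972]), np.float64(3.374725018226741))
```

```bash
cat >> h.py <<'E'
def go(x,y,z,psi):
    s=ctrl.state();p=s['eef_rot'][2];a=(psi-p+np.pi)%(2*np.pi)-np.pi
    R=Ro.from_euler('xyz',[np.pi,0,psi]).as_matrix();d=R.T@(np.array([x,y,z])-s['tool_pos'])
    print('t',round(s['clock'],2),'pos',np.round(s['tool_pos'],1),'rpy',np.round(s['eef_rot'],3),'az',round(-a,3),'then d',np.round(d,1),'rows',np.linalg.norm(d)/45)
E
python3 - <<'E'
from h import *
go(606,312,160,.25)
T=np.load('top0.npz')
def Z(u,v):
    o,d=rays('top',[u,v]);return np.round((o+d*T['d'][int(v),int(u)])[0],0)
for u in(311,312,314,318,321,330,348,357,364,366,368): print(u,Z(u,200))
E
```

```text
t 0.1 pos [ 181.4 -492.4  230.8] rpy [-3.141 -0.     0.353] az 0.103 then d [ 610.4 -674.4   70.8] rows 20.27534875569205
311 [579.  85.  13.]
312 [579.  81.  12.]
314 [579.  73.  12.]
318 [579.  57.   9.]
321 [579.  46.   7.]
330 [578.  11.  12.]
348 [578. -60.   8.]
357 [578. -95.   4.]
364 [ 577. -122.   16.]
366 [ 578. -130.   11.]
368 [ 579. -139.   -4.]
```

>>> step_arm:
  motion:
    - {"az": 0.103}
    - {"dx": 29, "dy": -32}
    - {"dx": 29, "dy": -32}
    - {"dx": 29, "dy": -32}
    - {"dx": 29, "dy": -32}
    - {"dx": 29, "dy": -32}
    - {"dx": 29, "dy": -32}
    - {"dx": 29, "dy": -32}
    - {"dx": 29, "dy": -32}
    - {"dx": 29, "dy": -32}
    - {"dx": 29, "dy": -32}

```text
$.motion[0]: bad value
```

>>> step_arm:
  motion:
    - {"dx": 29, "dy": -32}
    - {"dx": 29, "dy": -32}
    - {"dx": 29, "dy": -32}
    - {"dx": 29, "dy": -32}
    - {"dx": 29, "dy": -32}
    - {"dx": 29, "dy": -32}
    - {"dx": 29, "dy": -32}
    - {"dx": 29, "dy": -32, "dz": 20}
    - {"dx": 29, "dy": -32, "dz": 20}
    - {"dx": 29, "dy": -32, "dz": 20}
    - {"dx": 29, "dy": -32, "dz": 10}
    - {}

```text
$.motion[0]: bad value
```

```bash
cat >> h.py <<'E'
def look(name):
    s=ctrl.state();p,d=imaging.grab_frame('wrist');np.savez(name+'.npz',p=p,d=d,**s);cv2.imwrite(f'pics/{name}.png',p[:,:,::-1]);return s,p,d
E
python3 - <<'E'
from h import *
s,p,d=look('w1');go(608,312,160,.25)
E
```

```text
t 0.15 pos [ 181.3 -492.5  230.9] rpy [-3.141 -0.     0.353] az 0.103 then d [ 612.4 -673.9   70.9] rows 20.296873887074263
```

View pics/w1.png

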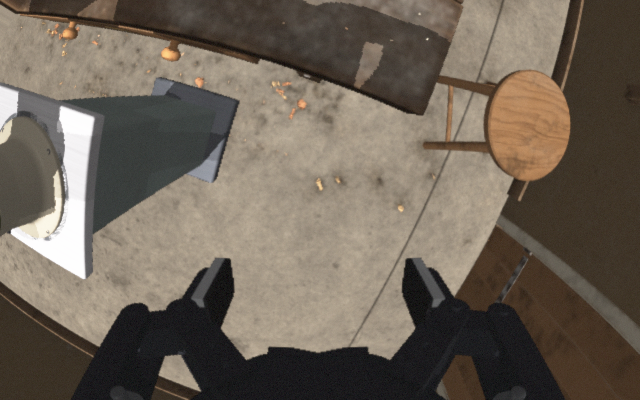

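The move was refused and the arm has not moved. The wrist view shows only the floor beside the cart, with the finger tips at about (212,285) and (420,285). I'll give every key in each row.

>>> step_arm:
  motion:
    - {"jaw": 85, "dx": 0, "dy": 0, "dz": 0, "ax": 0, "ay": 0, "az": 0.103}
    - {"jaw": 85, "dx": 29, "dy": -32, "dz": 0, "ax": 0, "ay": 0, "az": 0}
    - {"jaw": 85, "dx": 29, "dy": -32, "dz": 0, "ax": 0, "ay": 0, "az": 0}
    - {"jaw": 85, "dx": 29, "dy": -32, "dz": 0, "ax": 0, "ay": 0, "az": 0}
    - {"jaw": 85, "dx": 29, "dy": -32, "dz": 0, "ax": 0, "ay": 0, "az": 0}
    - {"jaw": 85, "dx": 29, "dy": -32, "dz": 0, "ax": 0, "ay": 0, "az": 0}
    - {"jaw": 85, "dx": 29, "dy": -32, "dz": 0, "ax": 0, "ay": 0, "az": 0}
    - {"jaw": 85, "dx": 29, "dy": -32, "dz": 0, "ax": 0, "ay": 0, "az": 0}
    - {"jaw": 85, "dx": 29, "dy": -32, "dz": 0, "ax": 0, "ay": 0, "az": 0}
    - {"jaw": 85, "dx": 29, "dy": -32, "dz": 0, "ax": 0, "ay": 0, "az": 0}
    - {"jaw": 85, "dx": 29, "dy": -32, "dz": 0, "ax": 0, "ay": 0, "az": 0}

```text
clock: 1.25
tool_pos: [383.7, -109.2, 231.4]
eef_rot: [3.141, -0.0, 0.25]
wrist_force: [0.2, -1.2, 0.2]
width: 84.9
grasp_force: 0.0
```

>>> step_arm:
  motion:
    - {"jaw": 85, "dx": 29, "dy": -32, "dz": 0, "ax": 0, "ay": 0, "az": 0}
    - {"jaw": 85, "dx": 29, "dy": -32, "dz": 0, "ax": 0, "ay": 0, "az": 0}
    - {"jaw": 85, "dx": 29, "dy": -32, "dz": 0, "ax": 0, "ay": 0, "az": 0}
    - {"jaw": 85, "dx": 29, "dy": -32, "dz": 0, "ax": 0, "ay": 0, "az": 0}
    - {"jaw": 85, "dx": 29, "dy": -32, "dz": 0, "ax": 0, "ay": 0, "az": 0}
    - {"jaw": 85, "dx": 29, "dy": -32, "dz": 0, "ax": 0, "ay": 0, "az": 0}
    - {"jaw": 85, "dx": 29, "dy": -32, "dz": 0, "ax": 0, "ay": 0, "az": 0}
    - {"jaw": 85, "dx": 29, "dy": -32, "dz": 20, "ax": 0, "ay": 0, "az": 0}
    - {"jaw": 85, "dx": 29, "dy": -32, "dz": 20, "ax": 0, "ay": 0, "az": 0}
    - {"jaw": 85, "dx": 29, "dy": -32, "dz": 20, "ax": 0, "ay": 0, "az": 0}
    - {"jaw": 85, "dx": 29, "dy": -32, "dz": 20, "ax": 0, "ay": 0, "az": 0}
    - {"jaw": 85, "dx": 0, "dy": 0, "dz": 0, "ax": 0, "ay": 0, "az": 0}

```text
clock: 2.45
tool_pos: [604.3, 312.4, 145.0]
eef_rot: [-3.141, 0.008, 0.253]
wrist_force: [-0.9, -0.5, -1.1]
width: 84.9
grasp_force: 0.0
```

Run:
```python
from h import *
s,p,d=look('w2');go(608,312,5,.25)
```

```text
t 2.5 pos [604.5 310.5 147.6] rpy [3.141 0.005 0.252] az 0.002 then d [  3.7  -0.6 142.6] rows 3.168968770062266
```

View pics/w2.png

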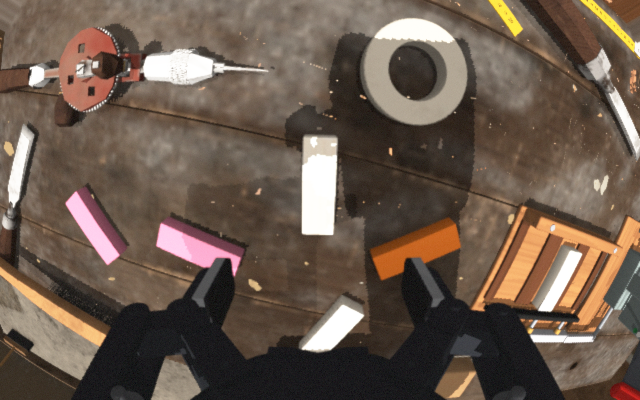

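The wrist view confirms the choice. The near pale blank A is centred at (320,185), with its far end in shadow. Blank B is at (333,325). The orange piece is at (415,250), the pinks at (95,225) and (200,245), and the tape at (415,70). I'll measure A from this view, then triangulate with the top view.

Run:
```python
from h import *
W=dict(np.load('w2.npz'));p=W['p']
h=cv2.cvtColor(p,cv2.COLOR_RGB2HSV)
m=white(p,(295,125,350,245),105,45);v,u=np.nonzero(m);print(len(u),u.min(),u.max(),v.min(),v.max())
s={'eef_rot':W['eef_rot'],'tool_pos':W['tool_pos']}
for z in(18,20,22):print(z,rect(onz('wrist',np.c_[u,v],z,s)[:,:2]))
print('tri',tri(rays('top',[252.58,192.86]),rays('wrist',[u.mean(),v.mean()],s)))
go(608,312,5,.25)
```

```text
3471 295 337 135 235
18 [607.7 314.7  94.7  36.9  13.1]
20 [608.3 314.8  94.   36.7  13.1]
22 [608.9 315.   93.3  36.4  13.1]
tri (array([609.25774023, 312.86249348,  12.47583765]), np.float64(1.1282628890119006))
t 2.5 pos [604.5 310.5 147.6] rpy [3.141 0.005 0.252] az 0.002 then d [  3.7  -0.6 142.6] rows 3.168968770062266
```

>>> step_arm:
  motion:
    - {"jaw": 85, "dx": 2, "dy": -0.5, "dz": 40, "ax": 0, "ay": 0, "az": 0}
    - {"jaw": 70, "dx": 2, "dy": -0.5, "dz": 40, "ax": 0, "ay": 0, "az": 0}
    - {"jaw": 60, "dx": 0, "dy": 0, "dz": 40, "ax": 0, "ay": 0, "az": 0}
    - {"jaw": 60, "dx": 0, "dy": 0, "dz": 14, "ax": 0, "ay": 0, "az": 0}
    - {"jaw": 60, "dx": 0, "dy": 0, "dz": 8, "ax": 0, "ay": 0, "az": 0}
    - {"jaw": 60, "dx": 0, "dy": 0, "dz": 0, "ax": 0, "ay": 0, "az": 0}
    - {"jaw": 60, "dx": 0, "dy": 0, "dz": 0, "ax": 0, "ay": 0, "az": 0}

```text
clock: 3.2
tool_pos: [610.1, 311.2, 11.6]
eef_rot: [-3.141, -0.003, 0.25]
wrist_force: [-0.2, -0.4, 0.5]
width: 60.0
grasp_force: 0.0
```

Run:
```python
from h import *
s,p,d=look('w3');go(608,312.5,5,.25)
a=cv2.resize(p[100:340,180:460],None,fx=2,fy=2);cv2.imwrite('pics/w3c.png',a[:,:,::-1])
```

```text
t 3.25 pos [610.  311.2  11.6] rpy [-3.141e+00 -3.000e-03  2.500e-01] az -0.0 then d [-1.6 -1.7  6.6] rows 0.1554902454064027
```

View pics/w3c.png

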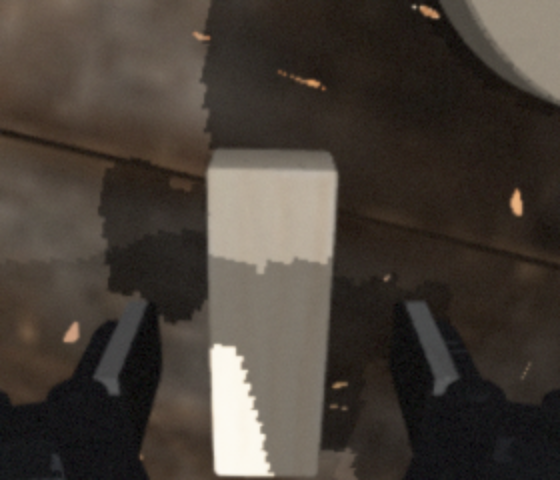

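The blank is straight between the fingers. In the crop it spans x 208–336, with the fingers at 125 and 430. I'll lower a little and close.

>>> step_arm:
  motion:
    - {"jaw": 60, "dx": -1.5, "dy": -1, "dz": 6, "ax": 0, "ay": 0, "az": 0}
    - {"jaw": 20, "dx": 0, "dy": 0, "dz": 0, "ax": 0, "ay": 0, "az": 0}
    - {"jaw": 20, "dx": 0, "dy": 0, "dz": 0, "ax": 0, "ay": 0, "az": 0}
    - {"jaw": 20, "dx": 0, "dy": 0, "dz": 0, "ax": 0, "ay": 0, "az": 0}
    - {"jaw": 20, "dx": 0, "dy": 0, "dz": 0, "ax": 0, "ay": 0, "az": 0}
    - {"jaw": 20, "dx": 0, "dy": 0, "dz": 0, "ax": 0, "ay": 0, "az": 0}
    - {"jaw": 20, "dx": 0, "dy": 0, "dz": 0, "ax": 0, "ay": 0, "az": 0}
    - {"jaw": 20, "dx": 0, "dy": 0, "dz": 0, "ax": 0, "ay": 0, "az": 0}

```text
clock: 4.05
tool_pos: [607.5, 311.7, 3.7]
eef_rot: [-3.142, -0.001, 0.25]
wrist_force: [-0.5, 0.2, 4.2]
width: 28.8
grasp_force: 60.8
```

>>> step_arm:
  motion:
    - {"jaw": 20, "dx": 0, "dy": 0, "dz": -20, "ax": 0, "ay": 0, "az": 0}
    - {"jaw": 20, "dx": 0, "dy": 0, "dz": -40, "ax": 0, "ay": 0, "az": 0}
    - {"jaw": 20, "dx": 0, "dy": 0, "dz": -30, "ax": 0, "ay": 0, "az": 0.129}
    - {"jaw": 20, "dx": 0, "dy": 0, "dz": 0, "ax": 0, "ay": 0, "az": 0.129}
    - {"jaw": 20, "dx": -5, "dy": 40, "dz": 0, "ax": 0, "ay": 0, "az": 0}
    - {"jaw": 20, "dx": -5, "dy": 40, "dz": 0, "ax": 0, "ay": 0, "az": 0}
    - {"jaw": 20, "dx": -5, "dy": 40, "dz": 0, "ax": 0, "ay": 0, "az": 0}
    - {"jaw": 20, "dx": -5, "dy": 40, "dz": 0, "ax": 0, "ay": 0, "az": 0}
    - {"jaw": 20, "dx": -5, "dy": 40, "dz": 0, "ax": 0, "ay": 0, "az": 0}
    - {"jaw": 20, "dx": -4, "dy": 40, "dz": 0, "ax": 0, "ay": 0, "az": 0}
    - {"jaw": 20, "dx": -4, "dy": 29, "dz": 0, "ax": 0, "ay": 0, "az": 0}
    - {"jaw": 20, "dx": 0, "dy": 0, "dz": 0, "ax": 0, "ay": 0, "az": 0}

```text
clock: 5.25
tool_pos: [571.6, 39.8, 92.9]
eef_rot: [3.141, 0.001, -0.012]
wrist_force: [-0.3, 0.3, -1.5]
width: 28.6
grasp_force: 60.2
```

>>> step_arm:
  motion:
    - {"jaw": 20, "dx": 0, "dy": 0, "dz": 0, "ax": 0, "ay": 0, "az": 0}
    - {"jaw": 20, "dx": 0, "dy": 0, "dz": 0, "ax": 0, "ay": 0, "az": 0}

```text
clock: 5.45
tool_pos: [572.0, 43.8, 93.1]
eef_rot: [-3.141, 0.0, -0.007]
wrist_force: [0.3, 0.1, -0.4]
width: 29.0
grasp_force: 60.2
```

Run:
```python
from h import *
s,p,d=look('w4');go(572.5,43,12,-.008);print(s['width'])
```

```text
t 5.5 pos [572.   44.   93.1] rpy [-3.141  0.    -0.007] az 0.001 then d [ 0.5  1.  81.1] rows 1.8016635195449984
28.99430280814938
```

View pics/w4.png

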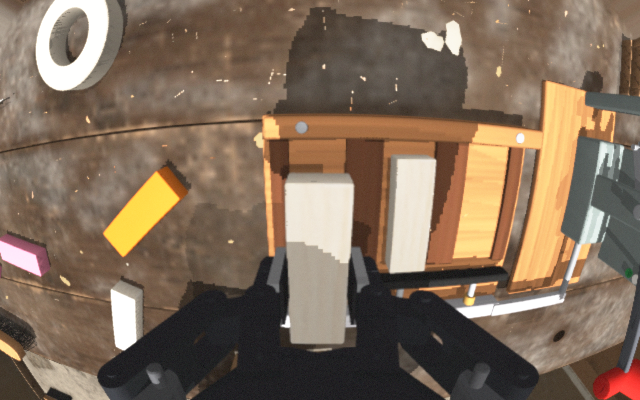

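The blank is held squarely at (320,260) above the left groove, whose edges are at about (290,145) and (346,145) by the fence. The middle blank is at (411,215) and the right groove's edges are at about (467,150) and (508,152).

Run:
```python
from h import *
W=dict(np.load('w4.npz'));s=W
print('groove pts',np.round(onz('wrist',[[290,150],[346,150],[383,150],[466,150],[508,152],[461,255],[499,262]],10,s),1).tolist())
print('fence top front edge',np.round(onz('wrist',[[270,139],[346,139],[430,142],[515,150]],38,s),1).tolist())
print('fence foot',np.round(onz('wrist',[[310,139],[480,147]],8,s),1).tolist())
print('held far top edge',np.round(onz('wrist',[[286,176],[352,176]],109,s),1).tolist())
print('mid top',np.round(onz('wrist',[[391,157],[433,158],[389,272],[427,272]],28,s),1).tolist())
print('bar',onz('wrist',[[620,383]],144,s))
g=W['p'][150,260:530].astype(int).sum(1)//3;print([(260+i,int(g[i+1]-g[i-1])) for i in range(1,268) if abs(g[i+1]-g[i-1])>22])
```

```text
groove pts [[617.8, 63.0, 10.0], [617.6, 21.9, 10.0], [617.8, -5.8, 10.0], [620.0, -74.6, 10.0], [620.4, -116.6, 10.0], [526.7, -84.3, 10.0], [515.9, -129.2, 10.0]]
fence top front edge [[629.7, 73.2, 38.0], [629.1, 24.5, 38.0], [628.4, -32.2, 38.0], [626.3, -103.3, 38.0]]
fence foot [[625.5, 48.3, 8.0], [622.8, -88.7, 8.0]]
held far top edge [[622.3, 55.9, 109.0], [622.1, 28.2, 109.0]]
mid top [[615.8, -7.8, 28.0], [615.8, -39.1, 28.0], [524.5, -13.2, 28.0], [522.7, -45.7, 28.0]]
bar [[ 440.86341459 -239.92426183  144.        ]]
[(262, 54), (264, -45), (268, -33), (269, -47), (288, 49), (289, 54), (345, -55), (346, -32), (382, 28), (383, 51), (384, 32), (433, -24), (434, -57), (435, -47), (457, 44), (458, 43), (467, 46), (468, 73), (469, 35), (506, -23), (507, -95), (508, -129), (509, -49), (510, 37), (511, 50), (522, 57), (523, 55), (524, -24), (525, -25)]
```

>>> step_arm:
  motion:
    - {"jaw": 20, "dx": -1, "dy": 0.5, "dz": 30, "ax": 0, "ay": 0, "az": 0}
    - {"jaw": 20, "dx": -1, "dy": 0, "dz": 25, "ax": 0, "ay": 0, "az": 0}
    - {"jaw": 20, "dx": 0, "dy": 0, "dz": 15, "ax": 0, "ay": 0, "az": 0}
    - {"jaw": 20, "dx": 0, "dy": 0, "dz": 6, "ax": 0, "ay": 0, "az": 0}
    - {"jaw": 20, "dx": 0, "dy": 0, "dz": 3, "ax": 0, "ay": 0, "az": 0}
    - {"jaw": 20, "dx": 0, "dy": 0, "dz": 0, "ax": 0, "ay": 0, "az": 0}
    - {"jaw": 20, "dx": 0, "dy": 0, "dz": 0, "ax": 0, "ay": 0, "az": 0}

```text
clock: 6.2
tool_pos: [570.6, 42.5, 15.1]
eef_rot: [3.141, -0.001, -0.008]
wrist_force: [-0.1, 0.2, -0.9]
width: 28.8
grasp_force: 60.2
```

>>> step_arm:
  motion:
    - {"jaw": 20, "dx": 0, "dy": 0, "dz": 2, "ax": 0, "ay": 0, "az": 0}
    - {"jaw": 20, "dx": 0, "dy": 0, "dz": 0, "ax": 0, "ay": 0, "az": 0}
    - {"jaw": 20, "dx": 0, "dy": 0, "dz": 1, "ax": 0, "ay": 0, "az": 0}
    - {"jaw": 20, "dx": 0, "dy": 0, "dz": 0, "ax": 0, "ay": 0, "az": 0}

```text
clock: 6.6
tool_pos: [570.6, 42.3, 12.6]
eef_rot: [3.141, -0.002, -0.008]
wrist_force: [-2.1, 0.7, 9.2]
width: 28.6
grasp_force: 66.9
```

>>> step_arm:
  motion:
    - {"jaw": 40, "dx": 0, "dy": 0, "dz": 0, "ax": 0, "ay": 0, "az": 0}
    - {"jaw": 50, "dx": 0, "dy": 0, "dz": 0, "ax": 0, "ay": 0, "az": 0}
    - {"jaw": 50, "dx": 0, "dy": 0, "dz": 0, "ax": 0, "ay": 0, "az": 0}
    - {"jaw": 50, "dx": 0, "dy": 0, "dz": -20, "ax": 0, "ay": 0, "az": 0}
    - {"jaw": 60, "dx": 0, "dy": 0, "dz": -40, "ax": 0, "ay": 0, "az": 0}
    - {"jaw": 60, "dx": 0, "dy": 0, "dz": -40, "ax": 0, "ay": 0, "az": 0.104}
    - {"jaw": 60, "dx": 0, "dy": 0, "dz": 0, "ax": 0, "ay": 0, "az": 0.104}
    - {"jaw": 60, "dx": 0, "dy": 0, "dz": 0, "ax": 0, "ay": 0, "az": 0.104}
    - {"jaw": 60, "dx": -32, "dy": -27, "dz": 0, "ax": 0, "ay": 0, "az": 0}
    - {"jaw": 60, "dx": -32, "dy": -27, "dz": 0, "ax": 0, "ay": 0, "az": 0}
    - {"jaw": 60, "dx": -32, "dy": -27, "dz": 0, "ax": 0, "ay": 0, "az": 0}
    - {"jaw": 60, "dx": -32, "dy": -27, "dz": 0, "ax": 0, "ay": 0, "az": 0}

```text
clock: 7.8
tool_pos: [481.5, 186.3, 111.2]
eef_rot: [3.142, 0.0, -0.321]
wrist_force: [0.7, 0.5, -0.3]
width: 60.1
grasp_force: 0.0
```

>>> step_arm:
  motion:
    - {"jaw": 60, "dx": -32, "dy": -27, "dz": 0, "ax": 0, "ay": 0, "az": 0}
    - {"jaw": 60, "dx": -31, "dy": -26, "dz": 0, "ax": 0, "ay": 0, "az": 0}
    - {"jaw": 60, "dx": 0, "dy": 0, "dz": 20, "ax": 0, "ay": 0, "az": 0}
    - {"jaw": 60, "dx": 0, "dy": 0, "dz": 0, "ax": 0, "ay": 0, "az": 0}
    - {"jaw": 60, "dx": 0, "dy": 0, "dz": 0, "ax": 0, "ay": 0, "az": 0}
    - {"jaw": 60, "dx": 0, "dy": 0, "dz": 0, "ax": 0, "ay": 0, "az": 0}

```text
clock: 8.4
tool_pos: [440.2, 254.8, 91.9]
eef_rot: [-3.141, -0.001, -0.321]
wrist_force: [0.2, -0.5, 0.4]
width: 60.4
grasp_force: 0.0
```

Run:
```python
from h import *
s,p,d=look('w5');go(440,255.5,3.5,-.321);print(s['width'])
```

```text
t 8.45 pos [440.2 254.8  92. ] rpy [-3.141e+00 -1.000e-03 -3.210e-01] az -0.0 then d [-0.4 -0.6 88.5] rows 1.9658013766803757
60.4294637013763
```

View pics/w5.png

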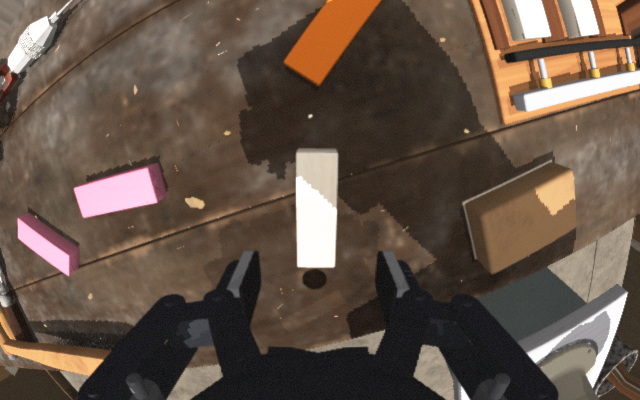

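Blank B is at (317,208) and lies straight between the fingers. The orange piece at (330,40), the pinks and the cork at (520,215) are all clear of it. I'll descend and grip.

>>> step_arm:
  motion:
    - {"jaw": 60, "dx": 0, "dy": -0.5, "dz": 40, "ax": 0, "ay": 0, "az": 0}
    - {"jaw": 60, "dx": 0, "dy": 0, "dz": 30, "ax": 0, "ay": 0, "az": 0}
    - {"jaw": 60, "dx": 0, "dy": 0, "dz": 12, "ax": 0, "ay": 0, "az": 0}
    - {"jaw": 60, "dx": 0, "dy": 0, "dz": 5, "ax": 0, "ay": 0, "az": 0}
    - {"jaw": 60, "dx": 0, "dy": 0, "dz": 0, "ax": 0, "ay": 0, "az": 0}
    - {"jaw": 20, "dx": 0, "dy": 0, "dz": 0, "ax": 0, "ay": 0, "az": 0}
    - {"jaw": 20, "dx": 0, "dy": 0, "dz": 0, "ax": 0, "ay": 0, "az": 0}
    - {"jaw": 20, "dx": 0, "dy": 0, "dz": 0, "ax": 0, "ay": 0, "az": 0}
    - {"jaw": 20, "dx": 0, "dy": 0, "dz": 0, "ax": 0, "ay": 0, "az": 0}
    - {"jaw": 20, "dx": 0, "dy": 0, "dz": 0, "ax": 0, "ay": 0, "az": 0}
    - {"jaw": 20, "dx": 0, "dy": 0, "dz": 0, "ax": 0, "ay": 0, "az": 0}

```text
clock: 9.55
tool_pos: [440.4, 256.1, 5.6]
eef_rot: [-3.14, -0.002, -0.32]
wrist_force: [-0.9, -0.6, 6.3]
width: 28.6
grasp_force: 60.1
```

Run:
```python
from h import *
W=dict(np.load('w5.npz'))
q=onz('wrist',[[297,149],[337,149],[297,268],[336,268]],20,W);print(np.round(q,1).tolist(),q.mean(0))
go(570,-97,100,-.008)
```

```text
[[490.4, 252.4, 20.0], [481.6, 226.0, 20.0], [401.4, 284.3, 20.0], [391.6, 254.7, 20.0]] [441.26852091 254.36676951  20.        ]
t 9.55 pos [440.4 256.1   5.6] rpy [-3.14e+00 -2.00e-03 -3.20e-01] az -0.312 then d [132.4 352.  -94.4] rows 8.616569830091064
```

>>> step_arm:
  motion:
    - {"jaw": 20, "dx": 0, "dy": 0, "dz": -20, "ax": 0, "ay": 0, "az": 0}
    - {"jaw": 20, "dx": 0, "dy": 0, "dz": -40, "ax": 0, "ay": 0, "az": 0}
    - {"jaw": 20, "dx": 0, "dy": 0, "dz": -34, "ax": 0, "ay": 0, "az": -0.104}
    - {"jaw": 20, "dx": 0, "dy": 0, "dz": 0, "ax": 0, "ay": 0, "az": -0.104}
    - {"jaw": 20, "dx": 0, "dy": 0, "dz": 0, "ax": 0, "ay": 0, "az": -0.104}
    - {"jaw": 20, "dx": 14, "dy": 39, "dz": 0, "ax": 0, "ay": 0, "az": 0}
    - {"jaw": 20, "dx": 14, "dy": 39, "dz": 0, "ax": 0, "ay": 0, "az": 0}
    - {"jaw": 20, "dx": 15, "dy": 39, "dz": 0, "ax": 0, "ay": 0, "az": 0}
    - {"jaw": 20, "dx": 15, "dy": 39, "dz": 0, "ax": 0, "ay": 0, "az": 0}
    - {"jaw": 20, "dx": 15, "dy": 39, "dz": 0, "ax": 0, "ay": 0, "az": 0}
    - {"jaw": 20, "dx": 15, "dy": 39, "dz": 0, "ax": 0, "ay": 0, "az": 0}
    - {"jaw": 20, "dx": 15, "dy": 39, "dz": 0, "ax": 0, "ay": 0, "az": 0}

```text
clock: 10.75
tool_pos: [540.9, -19.8, 99.0]
eef_rot: [3.141, -0.001, -0.008]
wrist_force: [0.1, 0.3, -0.1]
width: 28.3
grasp_force: 59.3
```

>>> step_arm:
  motion:
    - {"jaw": 20, "dx": 15, "dy": 39, "dz": 0, "ax": 0, "ay": 0, "az": 0}
    - {"jaw": 20, "dx": 14, "dy": 39, "dz": 0, "ax": 0, "ay": 0, "az": 0}
    - {"jaw": 20, "dx": 0, "dy": 0, "dz": 0, "ax": 0, "ay": 0, "az": 0}
    - {"jaw": 20, "dx": 0, "dy": 0, "dz": 0, "ax": 0, "ay": 0, "az": 0}
    - {"jaw": 20, "dx": 0, "dy": 0, "dz": 0, "ax": 0, "ay": 0, "az": 0}

```text
clock: 11.25
tool_pos: [568.5, -95.4, 98.5]
eef_rot: [-3.141, 0.0, -0.007]
wrist_force: [0.6, 0.8, -0.4]
width: 28.2
grasp_force: 59.4
```

Run:
```python
from h import *
s,p,d=look('w6');go(570,-97,14,-.008);print(s['width'])
```

```text
t 11.3 pos [568.5 -95.2  98.6] rpy [-3.141  0.    -0.007] az 0.001 then d [ 1.5  1.8 84.6] rows 1.8799760634230087
28.186420965963297
```

View pics/w6.png

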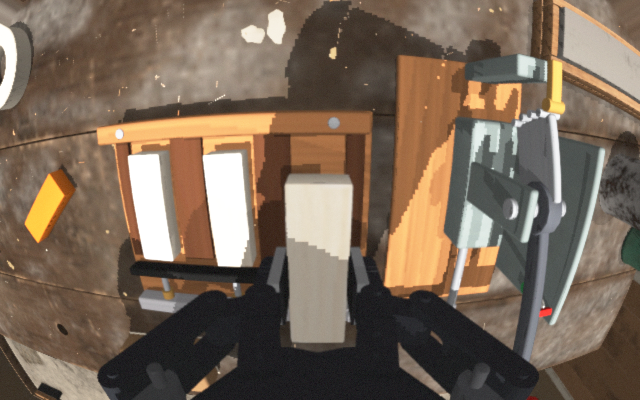

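The left blank at (153,208) lies level with the middle one at (228,208). Blank B is held over the right groove, whose edges are at about (291,145) and (345,145).

>>> step_arm:
  motion:
    - {"jaw": 20, "dx": 1, "dy": 1, "dz": 30, "ax": 0, "ay": 0, "az": 0}
    - {"jaw": 20, "dx": 0.5, "dy": 1, "dz": 25, "ax": 0, "ay": 0, "az": 0}
    - {"jaw": 20, "dx": 0, "dy": 0, "dz": 18, "ax": 0, "ay": 0, "az": 0}
    - {"jaw": 20, "dx": 0, "dy": 0, "dz": 7, "ax": 0, "ay": 0, "az": 0}
    - {"jaw": 20, "dx": 0, "dy": 0, "dz": 2, "ax": 0, "ay": 0, "az": 0}
    - {"jaw": 20, "dx": 0, "dy": 0, "dz": 0, "ax": 0, "ay": 0, "az": 0}
    - {"jaw": 20, "dx": 0, "dy": 0, "dz": 1, "ax": 0, "ay": 0, "az": 0}
    - {"jaw": 20, "dx": 0, "dy": 0, "dz": 0, "ax": 0, "ay": 0, "az": 0}

```text
clock: 12.1
tool_pos: [570.5, -98.4, 16.0]
eef_rot: [3.141, -0.001, -0.008]
wrist_force: [-0.4, 0.3, -0.5]
width: 28.6
grasp_force: 59.4
```

>>> step_arm:
  motion:
    - {"jaw": 20, "dx": 0, "dy": -1, "dz": 1, "ax": 0, "ay": 0, "az": 0}
    - {"jaw": 20, "dx": 0, "dy": 0, "dz": 1, "ax": 0, "ay": 0, "az": 0}
    - {"jaw": 20, "dx": 0, "dy": 0, "dz": 0, "ax": 0, "ay": 0, "az": 0}

```text
clock: 12.4
tool_pos: [570.4, -97.3, 13.7]
eef_rot: [-3.142, -0.0, -0.008]
wrist_force: [-0.3, 1.3, 3.6]
width: 28.6
grasp_force: 59.8
```

>>> step_arm:
  motion:
    - {"jaw": 40, "dx": 0, "dy": 0, "dz": 0, "ax": 0, "ay": 0, "az": 0}
    - {"jaw": 50, "dx": 0, "dy": 0, "dz": 0, "ax": 0, "ay": 0, "az": 0}
    - {"jaw": 50, "dx": 0, "dy": 0, "dz": 0, "ax": 0, "ay": 0, "az": 0}
    - {"jaw": 50, "dx": 0, "dy": 0, "dz": -20, "ax": 0, "ay": 0, "az": 0}
    - {"jaw": 50, "dx": 0, "dy": 0, "dz": -40, "ax": 0, "ay": 0, "az": 0}
    - {"jaw": 50, "dx": 0, "dy": 0, "dz": -45, "ax": 0, "ay": 0, "az": 0}
    - {"jaw": 0, "dx": 0, "dy": 0, "dz": -45, "ax": 0, "ay": 0, "az": 0}
    - {"jaw": 0, "dx": 0, "dy": 0, "dz": -45, "ax": 0, "ay": 0, "az": 0}
    - {"jaw": 0, "dx": -29, "dy": 32, "dz": 0, "ax": 0, "ay": 0, "az": 0}
    - {"jaw": 0, "dx": -29, "dy": 32, "dz": 0, "ax": 0, "ay": 0, "az": 0}
    - {"jaw": 0, "dx": -29, "dy": 32, "dz": 0, "ax": 0, "ay": 0, "az": 0}
    - {"jaw": 0, "dx": -29, "dy": 32, "dz": 0, "ax": 0, "ay": 0, "az": 0}

```text
clock: 13.6
tool_pos: [451.9, -225.3, 208.4]
eef_rot: [3.141, -0.0, -0.008]
wrist_force: [0.0, -0.6, 0.8]
width: -0.4
grasp_force: 0.0
```

>>> step_arm:
  motion:
    - {"jaw": 0, "dx": 0, "dy": 0, "dz": 0, "ax": 0, "ay": 0, "az": 0}
    - {"jaw": 0, "dx": 0, "dy": 0, "dz": 0, "ax": 0, "ay": 0, "az": 0}
    - {"jaw": 0, "dx": 0, "dy": 0, "dz": 0, "ax": 0, "ay": 0, "az": 0}

```text
clock: 13.9
tool_pos: [453.7, -223.7, 208.3]
eef_rot: [-3.141, -0.0, -0.007]
wrist_force: [-0.2, 0.6, -0.5]
width: 0.1
grasp_force: 0.0
```

Run:
```python
from h import *
s,p,d=look('w7');go(453,-226,165,-.008);print(s['width'])
t,d=imaging.grab_frame('top');np.savez('top1.npz',p=t,d=d)
for nm,bt in[('L',(315,185,329,216)),('mid',(330,185,350,218)),('R',(350,185,366,216))]:
    v,u=np.nonzero(white(t,bt));print(nm,len(u),rect(onz('top',np.c_[u,v],28)[:,:2]))
a=np.vstack([cv2.resize(p,(800,500))[:360],cv2.resize(t[170:250,300:420],(360,240))[:, :] if 0 else np.zeros((0,800,3),np.uint8)])
b=np.zeros((240,800,3),np.uint8);b[:,:400]=cv2.resize(t[175:241,305:415],(400,240));b[:,400:]=cv2.resize(p[280:400,200:500],(400,240))
cv2.imwrite('pics/c7.png',np.vstack([a,b])[:,:,::-1])
```

```text
t 13.95 pos [ 453.8 -223.5  208.2] rpy [-3.141 -0.    -0.007] az 0.001 then d [-0.8  2.5 43.2] rows 0.9624112728471377
0.12106563023022678
L 196 [ 5.716e+02  4.170e+01  8.930e+01  3.090e+01 -5.000e-01]
mid 202 [569.1 -27.8  93.1  30.9  -0.6]
R 188 [570.4 -97.4  89.4  30.8  -0.9]
```

View pics/c7.png

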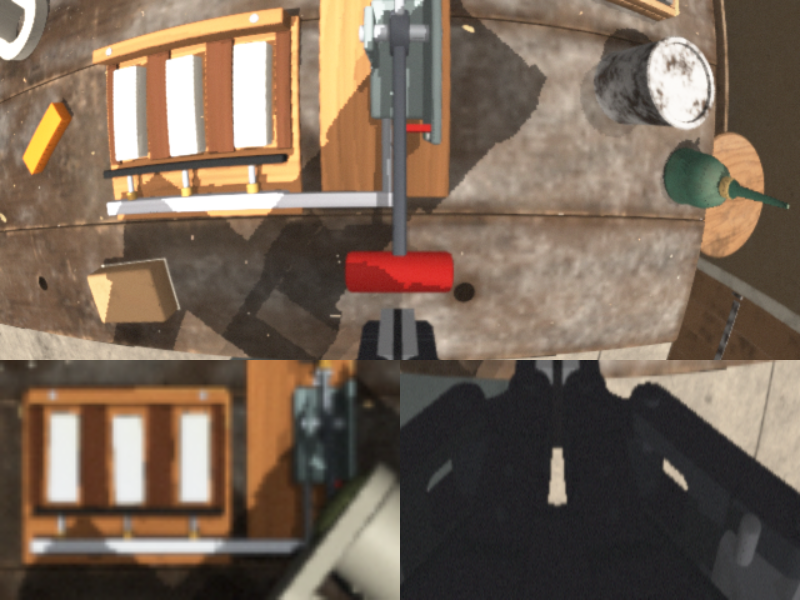

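All three blanks lie squarely in their grooves, at crop (64,458), (128,458) and (195,458). The red bar is at (400,272) in the scaled wrist view, which is wrist pixel (320,218). I'll locate the bar before pressing.

Run:
```python
from h import *
W=dict(np.load('w7.npz'));h=cv2.cvtColor(W['p'],cv2.COLOR_RGB2HSV)
m=((h[...,0]<6)|(h[...,0]>174))&(h[...,1]>180)&(h[...,2]>60);m[:190]=0;m[250:]=0;m[:,:250]=0;m[:,400:]=0
v,u=np.nonzero(m);print(u.min(),u.max(),v.min(),v.max())
print(onz('wrist',[[u.min()/2+u.max()/2,v.min()],[u.min()/2+u.max()/2,v.max()]],146,W), rays('wrist',[[320,217]],W)[0])
print(onz('wrist',[[u.min(),218],[u.max(),218]],150,W))
```

```text
276 362 201 232
[[ 466.86274047 -225.53201583  146.        ]
 [ 443.31009351 -225.40182325  146.        ]] [ 534.55698252 -225.16728173  350.28645973]
[[ 455.87819238 -195.40606236  150.        ]
 [ 455.45599123 -255.53654832  150.        ]]
```

>>> step_arm:
  motion:
    - {"jaw": 0, "dx": -1, "dy": 2, "dz": 25, "ax": 0, "ay": 0, "az": 0}
    - {"jaw": 0, "dx": 0, "dy": 0, "dz": 15, "ax": 0, "ay": 0, "az": 0}
    - {"jaw": 0, "dx": 0, "dy": 0, "dz": 6, "ax": 0, "ay": 0, "az": 0}
    - {"jaw": 0, "dx": 0, "dy": 0, "dz": 6, "ax": 0, "ay": 0, "az": 0}
    - {"jaw": 0, "dx": 0, "dy": 0, "dz": 6, "ax": 0, "ay": 0, "az": 0}
    - {"jaw": 0, "dx": 0, "dy": 0, "dz": 0, "ax": 0, "ay": 0, "az": 0}
    - {"jaw": 0, "dx": 0, "dy": 0, "dz": 0, "ax": 0, "ay": 0, "az": 0}

```text
clock: 14.7
tool_pos: [452.3, -226.3, 151.4]
eef_rot: [3.141, -0.0, -0.008]
wrist_force: [-5.0, 1.4, 8.8]
width: 0.2
grasp_force: 4.2
```

>>> step_arm:
  motion:
    - {"jaw": 0, "dx": 0, "dy": 0, "dz": 5, "ax": 0, "ay": 0, "az": 0}
    - {"jaw": 0, "dx": 0, "dy": 0, "dz": 5, "ax": 0, "ay": 0, "az": 0}
    - {"jaw": 0, "dx": 0, "dy": 0, "dz": 5, "ax": 0, "ay": 0, "az": 0}
    - {"jaw": 0, "dx": 0, "dy": 0, "dz": 5, "ax": 0, "ay": 0, "az": 0}
    - {"jaw": 0, "dx": 0, "dy": 0, "dz": 5, "ax": 0, "ay": 0, "az": 0}
    - {"jaw": 0, "dx": 0, "dy": 0, "dz": 5, "ax": 0, "ay": 0, "az": 0}
    - {"jaw": 0, "dx": 0, "dy": 0, "dz": 0, "ax": 0, "ay": 0, "az": 0}

```text
clock: 15.4
tool_pos: [452.1, -226.6, 121.0]
eef_rot: [3.14, 0.0, -0.008]
wrist_force: [-5.4, -0.3, 8.3]
width: -0.2
grasp_force: 4.4
```

>>> step_arm:
  motion:
    - {"jaw": 0, "dx": 0, "dy": 0, "dz": 5, "ax": 0, "ay": 0, "az": 0}
    - {"jaw": 0, "dx": 0, "dy": 0, "dz": 4, "ax": 0, "ay": 0, "az": 0}
    - {"jaw": 0, "dx": 0, "dy": 0, "dz": 4, "ax": 0, "ay": 0, "az": 0}
    - {"jaw": 0, "dx": 0, "dy": 0, "dz": 4, "ax": 0, "ay": 0, "az": 0}
    - {"jaw": 0, "dx": 0, "dy": 0, "dz": 4, "ax": 0, "ay": 0, "az": 0}
    - {"jaw": 0, "dx": 0, "dy": 0, "dz": 0, "ax": 0, "ay": 0, "az": 0}

```text
clock: 16.0
tool_pos: [452.1, -226.7, 100.2]
eef_rot: [3.14, 0.001, -0.007]
wrist_force: [-7.2, 0.2, 9.1]
width: 0.1
grasp_force: 4.7
```

>>> step_arm:
  motion:
    - {"jaw": 0, "dx": 0, "dy": 0, "dz": 3, "ax": 0, "ay": 0, "az": 0}
    - {"jaw": 0, "dx": 0, "dy": 0, "dz": 3, "ax": 0, "ay": 0, "az": 0}
    - {"jaw": 0, "dx": 0, "dy": 0, "dz": 0, "ax": 0, "ay": 0, "az": 0}

```text
clock: 16.3
tool_pos: [452.3, -226.7, 94.3]
eef_rot: [3.14, -0.0, -0.008]
wrist_force: [-5.4, 0.1, 9.6]
width: -0.1
grasp_force: 4.6
```

>>> step_arm:
  motion:
    - {"jaw": 0, "dx": 0, "dy": 0, "dz": 3, "ax": 0, "ay": 0, "az": 0}
    - {"jaw": 0, "dx": 0, "dy": 0, "dz": 0, "ax": 0, "ay": 0, "az": 0}

```text
clock: 16.5
tool_pos: [452.4, -226.7, 91.3]
eef_rot: [3.14, -0.0, -0.008]
wrist_force: [-4.9, -0.5, 7.5]
width: 0.2
grasp_force: 3.8
```

>>> step_arm:
  motion:
    - {"jaw": 0, "dx": 0, "dy": 0, "dz": 2, "ax": 0, "ay": 0, "az": 0}
    - {"jaw": 0, "dx": 0, "dy": 0, "dz": 0, "ax": 0, "ay": 0, "az": 0}

```text
clock: 16.7
tool_pos: [452.5, -226.7, 89.4]
eef_rot: [3.14, -0.001, -0.008]
wrist_force: [-4.1, 0.1, 9.6]
width: -0.0
grasp_force: 4.6
```

>>> step_arm:
  motion:
    - {"jaw": 0, "dx": 0, "dy": 0, "dz": 2, "ax": 0, "ay": 0, "az": 0}
    - {"jaw": 0, "dx": 0, "dy": 0, "dz": 0, "ax": 0, "ay": 0, "az": 0}

```text
clock: 16.9
tool_pos: [452.6, -226.7, 87.5]
eef_rot: [3.14, -0.001, -0.008]
wrist_force: [-3.9, 0.2, 9.3]
width: -0.2
grasp_force: 4.6
```

Run:
```python
from h import *
s,p,d=look('w8');print(s['tool_pos'],s['wrist_force'],s['eef_rot'])
t,_=imaging.grab_frame('top')
q,dq=imaging.grab_frame('scene');np.savez('scene8.npz',p=q,d=dq)
for nm,bt in[('L',(315,180,329,216)),('mid',(330,180,350,218)),('R',(350,180,366,216))]:
    v,u=np.nonzero(white(t,bt));print(nm,len(u),rect(onz('top',np.c_[u,v],28)[:,:2]))
b=np.vstack([np.hstack([cv2.resize(p[30:230,200:400],(400,400)),cv2.resize(q[130:230,290:390+10],(400,400))])])
cv2.imwrite('pics/c8.png',b[:,:,::-1])
```

```text
[ 452.60538078 -226.73641065   87.51404986] [-3.88456941  0.15999139  9.31393921] [ 3.13999416e+00 -9.32746533e-04 -7.57445076e-03]
L 205 [ 5.832e+02  4.170e+01  8.940e+01  3.100e+01 -4.000e-01]
mid 187 [582.6 -29.9  89.4  27.1  -0.6]
R 203 [582.1 -97.5  89.5  30.9  -0.8]
```

View pics/c8.png

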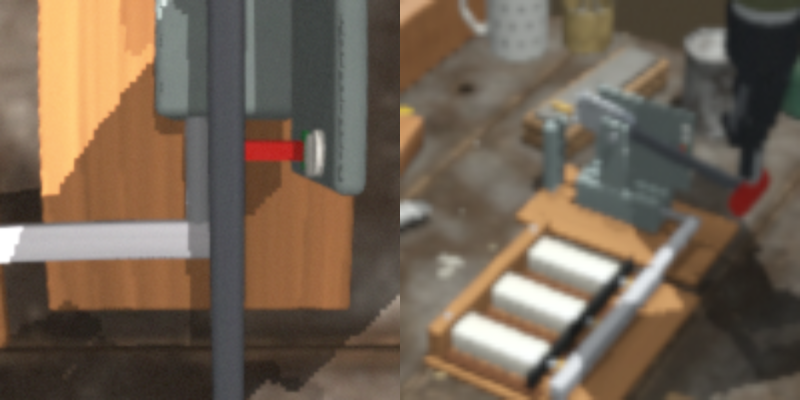

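The pointer now sits at about (275,150) in the left crop, by the lowest dots, with a sliver of green at (302,140). The right crop shows all three blanks against the fence. I'll get the lever angle from the slope of its arm in the depth image.

```bash
cat > ang.py <<'E'
from h import *
T=imaging.get_calibration('wrist')
def ang(f):
    W=dict(np.load(f));P=[]
    v,u=np.mgrid[20:200,285:340];v=v.ravel();u=u.ravel();d=W['d'][v,u];o,r=rays('wrist',np.c_[u,v],W)
    q=(np.c_[u,v]-[T['cx'],T['cy']])/T['fx'];c=np.cos(np.linalg.norm(q,axis=1))
    X=o+r*(d/c)[:,None];k=(d>0)&(abs(X[:,1]+225.5)<5)&(X[:,0]<575)&(X[:,0]>475)&(X[:,2]>50)
    X=X[k];m=np.ones(len(X),bool)
    for _ in range(4):
        a=np.polyfit(X[m,0],X[m,2],1);e=X[:,2]-np.polyval(a,X[:,0]);m=abs(e)<max(3,2*e[m].std())
    print(f,m.sum(),'slope',a[0],'lever',0.30+np.arctan(a[0]),'z@599',np.polyval(a,599),'z@451',np.polyval(a,451),e[m].std())
E
python3 -c "
from ang import *
ang('w7.npz');ang('w8.npz')
S=np.load('scene8.npz');h=cv2.cvtColor(S['p'],cv2.COLOR_RGB2HSV)
m=((h[...,0]<6)|(h[...,0]>174))&(h[...,1]>200)&(h[...,2]>60);m[:160]=0;m[195:]=0;m[:,:360]=0;m[:,:]&=True;m[:,400:]=0
v,u=np.nonzero(m);o,r=rays('scene',np.c_[u,v]);X=o+r*S['d'][v,u][:,None];print(len(u),np.median(X,0),X.min(0),X.max(0))"
```

```text
w7.npz 1624 slope -0.3088533116673261 lever 0.0004408219876559927 z@599 105.82678036352172 z@451 151.53707049028597 1.0115028527096264
w8.npz 3296 slope 0.16236688463481017 lever 0.4609622110854269 z@599 106.36636199994751 z@451 82.3360630739956 0.7769298134243606
22 [ 445.53472946 -199.7842056    84.0862551 ] [ 438.4694519  -229.98610835   71.99656675] [ 452.72174577 -193.76392799   90.68297622]
```

>>> step_arm:
  motion:
    - {"jaw": 0, "dx": 0, "dy": 0, "dz": 2, "ax": 0, "ay": 0, "az": 0}
    - {"jaw": 0, "dx": 0, "dy": 0, "dz": 0, "ax": 0, "ay": 0, "az": 0}

```text
clock: 17.25
tool_pos: [452.8, -226.8, 85.7]
eef_rot: [3.14, -0.001, -0.008]
wrist_force: [-3.7, 0.5, 11.3]
width: 0.2
grasp_force: 5.2
```

>>> step_arm:
  motion:
    - {"jaw": 0, "dx": 0, "dy": 0, "dz": 1.5, "ax": 0, "ay": 0, "az": 0}
    - {"jaw": 0, "dx": 0, "dy": 0, "dz": 0, "ax": 0, "ay": 0, "az": 0}
    - {"jaw": 0, "dx": 0, "dy": 0, "dz": 0, "ax": 0, "ay": 0, "az": 0}

```text
clock: 17.55
tool_pos: [452.9, -226.8, 84.3]
eef_rot: [3.14, -0.002, -0.008]
wrist_force: [-3.4, 1.3, 11.3]
width: 0.1
grasp_force: 5.4
```

Run:
```python
from ang import *
s,p,d=look('w9');print(s['tool_pos'],s['wrist_force']);ang('w9.npz')
t,_=imaging.grab_frame('top')
for nm,bt in[('L',(315,180,329,216)),('mid',(330,180,350,218)),('R',(350,180,366,216))]:
    v,u=np.nonzero(white(t,bt));print(nm,len(u),rect(onz('top',np.c_[u,v],28)[:,:2]))
```

```text
[ 452.85092825 -226.77135971   84.32885367] [-3.36321949  1.28479033 11.34997203]
w9.npz 3334 slope 0.1845374854189936 lever 0.4824845204045508 z@599 106.46294041114959 z@451 79.15139256913854 0.7983004368665568
L 205 [ 5.832e+02  4.170e+01  8.940e+01  3.100e+01 -4.000e-01]
mid 187 [582.6 -29.9  89.4  27.1  -0.6]
R 202 [582.1 -97.5  89.5  30.9  -0.8]
```

>>> step_arm:
  motion:
    - {"jaw": 0, "dx": 0, "dy": 0, "dz": 1, "ax": 0, "ay": 0, "az": 0}
    - {"jaw": 0, "dx": 0, "dy": 0, "dz": 0, "ax": 0, "ay": 0, "az": 0}
    - {"jaw": 0, "dx": 0, "dy": 0, "dz": 0, "ax": 0, "ay": 0, "az": 0}

```text
clock: 17.95
tool_pos: [453.0, -226.8, 83.4]
eef_rot: [3.14, -0.002, -0.008]
wrist_force: [-3.2, 2.1, 10.9]
width: -0.1
grasp_force: 5.5
```

Run:
```python
from ang import *
from rig import workorder
s,p,d=look('w10');print(s['tool_pos'],s['wrist_force']);ang('w10.npz')
print(workorder.job_done())
```

```text
[ 452.95773736 -226.80355038   83.40101102] [-3.24386312  2.07461935 10.87173284]
w10.npz 3340 slope 0.19179465578231997 lever 0.4894935009536055 z@599 106.51577218967418 z@451 78.13016313389083 0.7887284062824714
the job is handed in; nothing more can be done
None
```

I handed the job in at about 18 s: both loose blanks lie in the outer grooves, all three blanks are against the fence, and the closed fingers hold the lever at about 0.49 rad, just past the third click (0.48).

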